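# Slide the flange covers home round a bent push handle

### The job

The bent-tube push handle of this plywood stock tray has been screwed on, but its two round flange covers are still hanging loose on the crossbar. Slide each cover along the tube and round its own bend until it sits flush against the plywood and hides the mounting flange at its end of the handle. Do not push the other things on the bench about.

Things in the scene. Friction and masses are not known exactly. Their poses are not given: they have to be found in the camera images.
- tray: Open plywood tray, 400 wide, 200 deep, 130 mm high, fixed on the bench, front panel roughly towards the robot. Origin: at bench level, middle of the front panel's outer face; x points from the panel into the tray (away from handle and robot), y along the panel, z up. On the panel is a level push handle of dark steel tube, 22 mm thick, centre line 100 mm above the bench.
- crossbar (a point): middle of the handle's straight crossbar, on the tube's centre line (tray x = -120, y = 0, z = 100 mm); axes as the tray's. The crossbar runs straight along y for 65 mm to either side, then the tube bends a quarter turn towards the panel.
- bend_left (a point): centre of curvature of the left bend (tray x = -50, y = +65, z = 100 mm): the tube's centre line goes round it at 70 mm radius, all level, from the crossbar's end to the left leg; axes as the tray's
- bend_right (a point): the same for the right bend (tray x = -50, y = -65, z = 100 mm)
- seat_left (a point): where the axis of the handle's left leg meets the panel's outer face (tray x = 0, y = +135, z = 100 mm). The leg is straight, 50 mm from the bend's end to the panel, along x. A screwed flange, 50 mm across and 4.5 mm thick with its screw heads, lies on the panel round it. Panel top: 30 mm above this point.
- seat_right (a point): the same for the right leg (tray x = 0, y = -135, z = 100 mm)
- cover_left_c (a point): Left flange cover: plain aluminium ring, 74 mm across, 18 mm thick, 27 mm bore, 0.1 to 0.2 kg, free to slide and spin on the tube, hanging 2 mm low. Starts on the crossbar 34 to 62 mm left (+y) of its middle. Point: centre of the bore, half-way through. Its y axis lies along the bore towards its back, which already leads to the left bend. Home: this point 9 mm from the panel.
- cover_right_c (a point): Right flange cover, the same ring; starts 34 to 62 mm right (-y) of the crossbar's middle, back and y axis towards the right bend. Back of both: a recess 62 mm across, 5 mm deep, that goes over the flange so that the rim lies on the plywood. Front of both: flat out to 31 mm radius, facing the crossbar's middle.
- screwdriver: bystander: screwdriver with black handle, 200 mm long, 26 mm thick, lying on the bench under the handle
- bracket: bystander: flat dark steel corner bracket, 120 by 120 mm, 4 mm thick, lying left of the handle
- wrench: bystander: steel wrench, 180 mm long, 8 mm thick, lying right of the handle
- tape: bystander: roll of tape, 100 mm across, 36 mm high, lying to the right
- jar: bystander: clear screw-top jar, 72 mm across, 85 mm high, standing to the left
- offcut: bystander: blue sheet offcut, 130 by 90 by 6 mm, lying to the left of the tray
- spray: bystander: white spray bottle, 84 mm across, 250 mm high, standing to the right
There are look-alikes about, which are no part of the job. Leave any black or green look-alike of the part that bears cover_right_c alone.

How it is judged:
By the outcome, as a careful person would: the job done as asked, in the order asked, and still so for the second after the job is handed in, with the robot touching nothing.
It also fails if it takes over 58 s, if anything falls off the work surface, if the arm or the gripper's body presses on something with over 40 N, if the wrist force passes 120 N, or if a joint passes its speed limit or range.

### The arm

A 7-joint arm with a two-finger parallel gripper is mounted at the origin on the work surface. World frame = base frame: x ahead of the robot, y to its left, z up, the work surface at z = 0. Lengths are in m, angles in rad, forces in N, time in s.
With the tool pointing down it reaches from about 0.35 to 0.9 m from the base axis. Payload 8.1 kg.
Tool frame: the origin (TCP) lies midway between the tips of the shut fingers; the grasp point (between the pads) lies 19 mm behind it; z points along the fingers, y is the line along which they close (so a half turn about z gives the same grasp; the last joint's range is limited). The gripper opens to 92 mm and grips with 3 to 60 N. Pads are 19 mm wide; open, the fingers measure 130 mm over their backs; the gripper's body (75 mm by 190 mm) begins 47 mm behind the grasp point.
Start: joints at [1.033, 0.434, 0.025, 1.573, -0.012, 1.134, -0.075], TCP at [0.263, -0.567, 0.227] pointing down, gripper open.
Joint ranges: [-2.62, 2.62], [-0.44, 2.09], [-1.27, 1.32], [0.08, 2.57], [-1.32, 4.46], [0.12, 2], [-2.74, 2.74]. Speed limits (rad/s): [2.22, 2.22, 3.01, 3.01, 3.14, 3.14, 3.14].

### API

Orientations are given as [roll, pitch, yaw] about the fixed x, y, z axes, in that order (R = Rz(yaw) Ry(pitch) Rx(roll)).
In Python, from bench import env gives the robot as it stands. The module is installed in compiled form; this text tells all that it offers.
- The arm moves only by the tool send_rows, never from a script. Its argument "moves" is a list of rows, each a list of 3 entries, a list of its own where there are three numbers: the finger opening in m, from 0 to 0.0918, then the shift along the tool's x, y, z in m, then the turn, a rotation vector about the tool's x, y, z in rad. A call has 1 to 20 rows; each row is the pose to reach, as a shift and turn from the pose commanded when the call began, along the tool's axes at that moment; what a row does not reach only later rows make up. A row lasts 1/12 s, in which the tool goes at most 41.7 mm and 7.16 degrees, less where a joint would pass 70% of its speed; a pose out of reach is approached as far as the arm can. A call with a gripper value outside its range is refused whole. The fingers move at their own pace and stop on an object; the grip force is fixed at half the most. Time passes only in rows, so rows that repeat a pose let the fingers close. It gives the time, the measured TCP pose, the force, the opening and the grip force at its end, in the units of the state.
- env.state(): the state, without advancing time (a new reading comes with each control period).
- env.get_image(name): name is "side" or "top"; returns the picture (420x560x3 uint8, blue, green, red); there is no depth.
- env.calibration(name): a dict with "fx", "fy", "cx", "cy" (pixels), "R" (3x3) and "t" (3): a world point X has camera coordinates R X + t. Camera axes: x right, y down, z forward; pixel columns grow to the right and rows downward; lengths in m; the calibration is good to about 2 mm. A picture is of the moment at which its call begins. calibration takes no time and is no camera call.
- env.sign_off(): hands the job in; it is judged then, once.
The state is a dict: "time_s": time; "joint_pos": joint angles; "qd": joint speeds; "joint_efforts": joint torques, N m; "position": TCP position; "tcp_rot": TCP orientation; "force": force on the tool from outside, world axes, zero at the start; "moment": the same for the moment, N m; "width": finger opening in m; "grip_force": force on a finger pad.
Only numpy, scipy, OpenCV 4.12 (cv2) and the standard library are available. Lean on these libraries where they do the work, as an engineer would, in place of code of your own. Each camera call takes 0.05 s, during which the arm holds its last target. There are 200 camera calls.

## Working session

There is one attempt and no reset: what is moved stays moved. The work goes in short steps, Python scripts to look and compute and a tool call to move; the robot and the scene stay as the last step left them, time stands still between calls to the robot, and variables do not carry over. Pictures are saved under pics/ and viewed, at most 10 in all, crops included, and the job is handed in when it is done.

Besides the shell and the picture viewer there is one more tool, called after "Request:" as name(argument=value, ...) on one line, values as JSON. send_rows: Moves the arm, as the interface text tells. Its arguments: {"type":"object","properties":{"moves":{"type":"array"}},"required":["moves"]}

```bash
mkdir -p pics; ls; python3 - <<'E'
from bench import env
import cv2
for n in ("side","top"):
    cv2.imwrite(f"pics/{n}0.png",env.get_image(n)); c=env.calibration(n); print(n,c)
print(env.state())
E
```

```text
pics
side {'fx': 447.05673044514674, 'fy': 447.05673044514674, 'cx': 283.2904186170691, 'cy': 209.06911169981447, 'R': array([[ 0.75077118, -0.66040189,  0.01455936],
       [-0.42257876, -0.49711167, -0.75783057],
       [ 0.50771037,  0.56280488, -0.65228893]]), 't': array([-0.38721545,  0.26316646,  1.36329003])}
top {'fx': 404.5538078533736, 'fy': 404.5538078533736, 'cx': 274.4612584840011, 'cy': 212.35323941085105, 'R': array([[-0.02101084, -0.99976064,  0.00609975],
       [-0.98824363,  0.0198439 , -0.15159399],
       [ 0.15143666, -0.00921316, -0.98842403]]), 't': array([0.00441933, 0.52794003, 1.10816234])}
{'time_s': 0.1, 'joint_pos': array([ 1.03341659,  0.43517756,  0.02497367,  1.57396191, -0.011615  ,
        1.13399205, -0.07511644]), 'qd': array([-8.26055933e-04, -1.20326095e-03,  2.97737087e-04, -1.31152644e-03,
       -8.92596328e-05, -1.16833883e-04, -6.33028508e-04]), 'joint_efforts': array([ 3.03348083e-03, -6.69130182e+01,  9.87803265e-01, -3.15142787e+01,
       -6.05736952e-02,  3.75374488e-02,  8.50433844e-05]), 'position': array([ 0.26303186, -0.56647699,  0.22602547]), 'tcp_rot': array([-3.14020363e+00,  1.14300785e-04,  4.34688003e-01]), 'force': array([-0.71978834, -0.65582391,  0.46034397]), 'moment': array([ 0.00375348, -0.04656548,  0.00242211]), 'grip_force': 0.0, 'width': 0.09151625911360706}
```

View pics/top0.png

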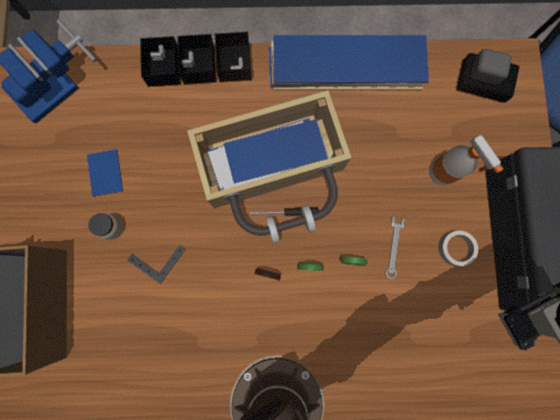

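View pics/side0.png

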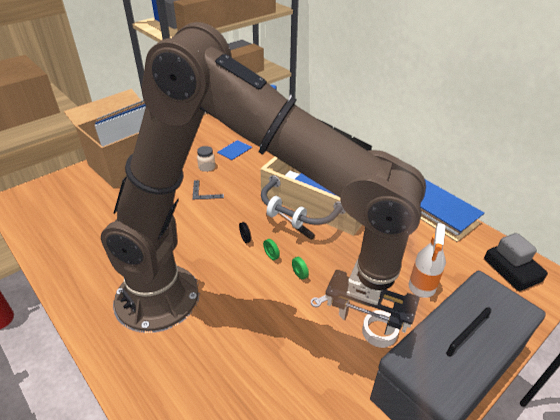

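Top view: the tray has its front corners near (211,200) and (348,158). The handle's crossbar is around (235,225) to (320,210), with the two light rings at (274,230) and (308,217). The screwdriver lies under the handle. The green and black look-alikes lie nearer the robot at about row 265.

```bash
python3 - <<'E'
import cv2
im=cv2.imread("pics/top0.png")[85:250,180:360]
a=cv2.resize(im,None,fx=4.4,fy=3.6*4.4/3.6*0.82,interpolation=cv2.INTER_CUBIC) if 0 else cv2.resize(im,None,fx=3.6,fy=3.6,interpolation=cv2.INTER_CUBIC)
cv2.imwrite("pics/top0c.png",a)
E
```

```text
(no output)
```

View pics/top0c.png

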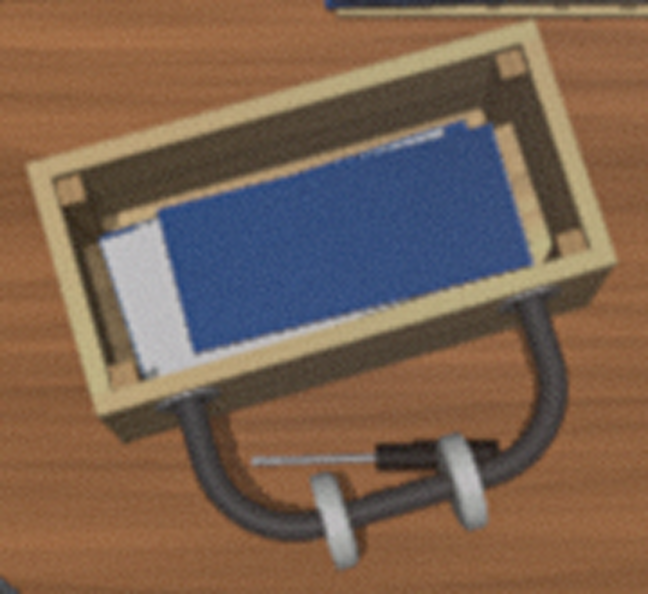

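```bash
cat > h.py <<'E'
import numpy as np, cv2
from bench import env
def ray(n,px,z):
    c=env.calibration(n); d=np.linalg.solve(np.array([[c['fx'],0,c['cx']],[0,c['fy'],c['cy']],[0,0,1]]),[px[0],px[1],1])
    C=-c['R'].T@c['t']; d=c['R'].T@d
    return C+d*(z-C[2])/d[2]
def proj(n,P):
    c=env.calibration(n); q=c['R']@np.asarray(P)+c['t']
    return np.array([c['fx']*q[0]/q[2]+c['cx'],c['fy']*q[1]/q[2]+c['cy']])
E
python3 - <<'E'
from h import *
cr=[(97,415),(616,263),(27,166),(537,20)]
W=np.array([ray("top",(180+(x+.5)/3.6-.5,85+(y+.5)/3.6-.5),.13)[:2] for x,y in cr])
M=np.array([(0,.2),(0,-.2),(.2,.2),(.2,-.2)])
wc,mc=W.mean(0),M.mean(0); U=(M-mc).T@(W-wc); a=np.arctan2(U[0,1]-U[1,0],U[0,0]+U[1,1])
R=np.array([[np.cos(a),-np.sin(a)],[np.sin(a),np.cos(a)]]); t=wc-R@mc
print("tray",t,a,"resid mm",(W-(M@R.T+t))*1e3)
im=cv2.imread("pics/top0.png"); hsv=cv2.cvtColor(im,cv2.COLOR_BGR2HSV)
# rings: bright, unsaturated
m=((hsv[...,1]<60)&(hsv[...,2]>110)).astype(np.uint8); m[:,:200]=0;m[:200]=0;m[250:]=0;m[:,340:]=0
n,l,s,c=cv2.connectedComponentsWithStats(m)
for i in range(1,n):
    if s[i,4]>30:
        w=ray("top",c[i],.10)[:2]; print("ring?",c[i],s[i],"tray mm",R.T@(w-t)*1e3)
# tube: grey dark pixels -> compare with nominal centre line
tm=((hsv[...,1]<70)&(hsv[...,2]<100)).astype(np.uint8)
P=[]
for th in np.radians(np.arange(10,90,10)):
    for sg in(1,-1): P.append((-.05-.07*np.cos(th),sg*(.065+.07*np.sin(th)),sg*np.sin(th),-np.cos(th)))
for x in(-.03,-.04): P+= [(x,.135,1,0),(x,-.135,-1,0)]
for y in(-.08,0,.01,-.01): P.append((-.12,y,0,-1))
for x,y,nyy,nx in P:
    nv=np.array([nx,nyy]); nv=nv/np.linalg.norm(nv); off=[]
    for o in np.arange(-.02,.0201,.001):
        w=R@(np.array([x,y])+o*nv)+t; u,v=proj("top",[*w,.1]).round().astype(int)
        if tm[v,u]: off.append(o)
    print(np.round([x,y],3),"off mm",np.round(1e3*np.mean(off),1) if off else None,len(off))
v=im.copy()
for x,y,_,_ in P:
    w=R@np.array([x,y])+t; cv2.circle(v,tuple(proj("top",[*w,.1]).round().astype(int)),0,(0,0,255),-1)
cv2.imwrite("pics/ov.png",cv2.resize(v[140:250,190:360],None,fx=4,fy=4,interpolation=cv2.INTER_NEAREST))
E
```

```text
tray [ 0.60366181 -0.0212271 ] 0.2715373985460997 resid mm [[ 0.72889363  0.33830246]
 [ 0.53009766  1.34285272]
 [-1.44563354 -0.15360369]
 [ 0.18664225 -1.52755149]]
ring? [309.01142857 218.22857143] [303 206  12  26 175] tray mm [-119.61691608  -46.67508589]
ring? [266.65714286 212.17142857] [250 211  34   3  70] tray mm [-71.16255262  57.52136097]
ring? [272.57865169 229.42134831] [266 217  13  26 178] tray mm [-120.39998303   55.68708262]
[-0.119  0.077] off mm -1.0 19
[-0.119 -0.077] off mm -2.8 22
[-0.116  0.089] off mm -1.0 19
[-0.116 -0.089] off mm -1.0 17
[-0.111  0.1  ] off mm -1.0 17
[-0.111 -0.1  ] off mm -1.5 20
[-0.104  0.11 ] off mm -0.5 20
[-0.104 -0.11 ] off mm -1.0 17
[-0.095  0.119] off mm -1.5 18
[-0.095 -0.119] off mm -1.0 19
[-0.085  0.126] off mm -1.0 19
[-0.085 -0.126] off mm -1.5 16
[-0.074  0.131] off mm -1.0 17
[-0.074 -0.131] off mm -1.0 19
[-0.062  0.134] off mm -0.5 18
[-0.062 -0.134] off mm -1.0 19
[-0.03   0.135] off mm -0.5 20
[-0.03  -0.135] off mm 0.0 21
[-0.04   0.135] off mm 0.5 18
[-0.04  -0.135] off mm -0.5 20
[-0.12 -0.08] off mm -3.5 18
[-0.12  0.  ] off mm -1.0 19
[-0.12  0.01] off mm -1.0 19
[-0.12 -0.01] off mm -0.5 20
```

View pics/ov.png

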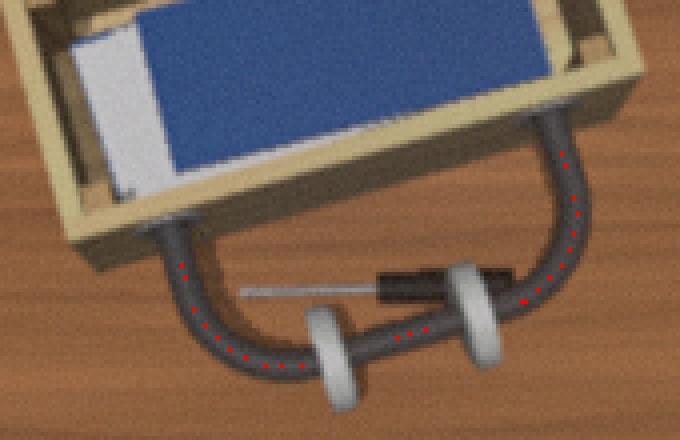

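```bash
cat >> h.py <<'E'
A=.2715; RT=np.array([[np.cos(A),-np.sin(A)],[np.sin(A),np.cos(A)]]); T=np.array([.60366,-.02123])+RT@[.001,0]
def world(p): return RT@np.asarray(p)+T
def tube(s,side):
    "tray (x,y) mm and heading turn at arc length s (mm) from crossbar middle; side +1 left -1 right"
    q=70*np.pi/2
    if s<65: x,y,th=-120,s,0
    elif s<65+q: th=(s-65)/70; x,y=-50-70*np.cos(th),65+70*np.sin(th)
    else: x,y,th=-50+(s-65-q),135,np.pi/2
    return np.array([x,side*y])/1e3,-side*th
def rel(cmd,tgt):
    "shift (tool axes of cmd) and turn about tool z; poses (x,y,z,yaw), tool down"
    d=np.array(tgt[:3])-cmd[:3]; c,s=np.cos(cmd[3]),np.sin(cmd[3])
    return np.round([1e3*(c*d[0]+s*d[1]),1e3*(s*d[0]-c*d[1]),-1e3*d[2]],1),round(cmd[3]-tgt[3],3)
def pose(s,side,z,back=4):
    p,th=tube(s,side); h=th+A+side*np.pi/2; w=world(p)-back/1e3*np.array([np.cos(h),np.sin(h)])
    return [*w,z,A+np.pi/2+th]
def now():
    st=env.state(); return [*st['position'],st['tcp_rot'][2]]
E
python3 - <<'E'
from h import *
print(pose(54,1,.24),rel(now(),pose(54,1,.24)),pose(46,-1,.24))
E
```

```text
[np.float64(0.4756101642799357), np.float64(-0.004974552541853486), 0.24, 1.8422963267948966] (array([ 429.3, -419.8,  -14. ]), np.float64(-1.408)) [np.float64(0.500282429182433), np.float64(-0.09360456633278665), 0.24, 1.8422963267948966]
```

Request:
send_rows(moves=[[0.0915, [0.429, -0.42, -0.014], [0, 0, -1.408]], [0.0915, [0.429, -0.42, -0.014], [0, 0, -1.408]], [0.0915, [0.429, -0.42, -0.014], [0, 0, -1.408]], [0.0915, [0.429, -0.42, -0.014], [0, 0, -1.408]], [0.0915, [0.429, -0.42, -0.014], [0, 0, -1.408]], [0.0915, [0.429, -0.42, -0.014], [0, 0, -1.408]], [0.0915, [0.429, -0.42, -0.014], [0, 0, -1.408]], [0.0915, [0.429, -0.42, -0.014], [0, 0, -1.408]], [0.0915, [0.429, -0.42, -0.014], [0, 0, -1.408]], [0.0915, [0.429, -0.42, -0.014], [0, 0, -1.408]], [0.0915, [0.429, -0.42, -0.014], [0, 0, -1.408]], [0.0915, [0.429, -0.42, -0.014], [0, 0, -1.408]], [0.0915, [0.429, -0.42, -0.014], [0, 0, -1.408]], [0.0915, [0.429, -0.42, -0.014], [0, 0, -1.408]], [0.0915, [0.429, -0.42, -0.014], [0, 0, -1.408]], [0.0915, [0.429, -0.42, -0.014], [0, 0, -1.408]], [0.0915, [0.429, -0.42, -0.014], [0, 0, -1.408]], [0.0915, [0.429, -0.42, -0.014], [0, 0, -1.408]], [0.0915, [0.429, -0.42, -0.014], [0, 0, -1.408]]])

```text
time_s: 1.68
position: [0.475, -0.0069, 0.2404]
tcp_rot: [-3.141, 0.001, 1.84]
force: [1.0, 1.1, -0.2]
width: 0.0918
grip_force: 0.0
```

```bash
python3 - <<'E'
from h import *
im=env.get_image("side"); cv2.imwrite("pics/side1.png",cv2.resize(im[130:270,200:380],None,fx=4,fy=4,interpolation=cv2.INTER_CUBIC))
print(env.state()['joint_pos'].round(2),now(),rel(now(),pose(54,1,.0785)))
for s,sd in((55,1),(47,-1)):
  p,_=tube(s,sd); print((proj("side",[*world(p),.098])-[200,130])*4)
E
```

```text
[ 0.37  0.23 -0.56  1.87  0.14  1.08  0.03] [np.float64(0.47506162693866943), np.float64(-0.006849113927648635), np.float64(0.2405522524268843), np.float64(1.8402326494955406)] (array([  1.7,   1. , 162.1]), np.float64(-0.002))
[298.77260268 302.99461758]
[399.75947156 347.12142417]
```

View pics/side1.png

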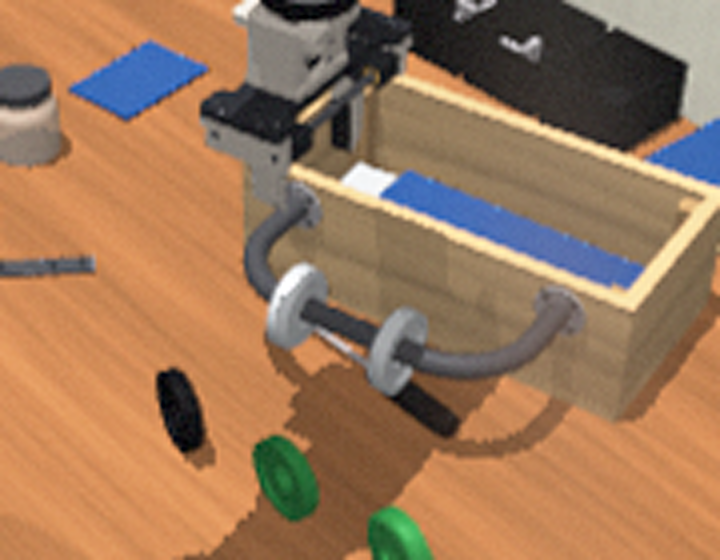

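Side view: the left ring is at crop (297,307), against a predicted (299,303). The right ring is at (398,350), against (400,347). Both agree, so I go down over the left ring.

Request:
send_rows(moves=[[0.0918, [0.002, 0.001, 0.04], [0, 0, 0]], [0.0918, [0.002, 0.001, 0.075], [0, 0, 0]], [0.0918, [0.002, 0.001, 0.1], [0, 0, 0]], [0.0918, [0.002, 0.001, 0.12], [0, 0, 0]], [0.0918, [0.002, 0.001, 0.14], [0, 0, 0]], [0.0918, [0.002, 0.001, 0.155], [0, 0, 0]], [0.0918, [0.002, 0.001, 0.162], [0, 0, 0]], [0.0918, [0.002, 0.001, 0.162], [0, 0, 0]], [0.0918, [0.002, 0.001, 0.162], [0, 0, 0]]])

```text
time_s: 2.48
position: [0.476, -0.0036, 0.0791]
tcp_rot: [-3.141, 0.0, 1.842]
force: [0.3, -0.1, -0.2]
width: 0.0913
grip_force: 0.0
```

Request:
send_rows(moves=[[0.06, [0, 0, 0], [0, 0, 0]], [0.06, [0, 0, 0], [0, 0, 0]], [0.06, [0, 0, 0], [0, 0, 0]], [0.06, [0, 0, 0], [0, 0, 0]], [0.06, [0, 0, 0], [0, 0, 0]], [0.06, [0, 0, 0], [0, 0, 0]]])

```text
time_s: 2.98
position: [0.4757, -0.0033, 0.0791]
tcp_rot: [-3.141, 0.001, 1.843]
force: [-3.4, -1.6, 6.7]
width: 0.0724
grip_force: 30.0
```

```bash
python3 - <<'E'
from h import *
im=env.get_image("side"); cv2.imwrite("pics/side2.png",cv2.resize(im[130:270,200:380],None,fx=4,fy=4,interpolation=cv2.INTER_CUBIC))
c=now(); st=env.state();print(c,st['force'],st['moment'],st['width'],st['grip_force'])
E
```

```text
[np.float64(0.4757693769068413), np.float64(-0.003297555837159263), np.float64(0.07916504095844049), np.float64(1.8426321678010655)] [-3.50483979 -0.89347318  6.8093232 ] [-0.27431281  0.59658178  0.01181091] 0.07252461021574513 30.00091532478109
```

View pics/side2.png

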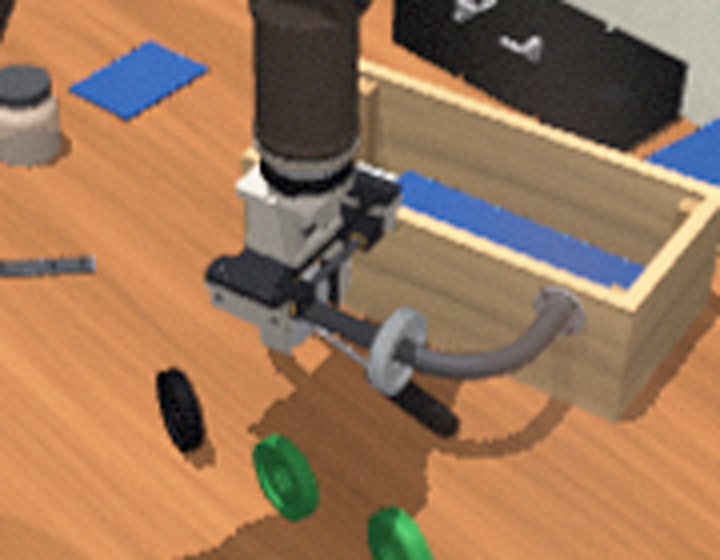

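Left ring is gripped: 30 N, width 72.5 mm. Next I work out the path round the bend.

```bash
cat >> h.py <<'E'
def path(cmd,ss,side,z,back,corr=(0,0)):
    for s in ss:
        p=pose(s,side,z,back); p[0]+=corr[0];p[1]+=corr[1]; d,t=rel(cmd,p); print(round(s,1),(d/1e3).round(4).tolist(),round(t,3))
E
python3 - <<'E'
from h import *
cmd=[.4756,-.0032,.0790,1.8427]
print(rel(cmd,pose(55,1,.0815,3)))
path(cmd,[55,58,62,66,71,76,81,86,91,96,101,106,111,116,121],1,.0815,3)
E
```

```text
(array([ 0.3, -0.5, -2.5]), 0.0)
55 [0.0003, -0.0005, -0.0025] 0.0
58 [0.0033, -0.0005, -0.0025] 0.0
62 [0.0073, -0.0005, -0.0025] 0.0
66 [0.0113, -0.0005, -0.0025] 0.015
71 [0.0163, -0.0005, -0.0025] 0.086
76 [0.0213, -0.0001, -0.0025] 0.158
81 [0.0262, 0.0007, -0.0025] 0.229
86 [0.0311, 0.0018, -0.0025] 0.3
91 [0.0359, 0.0032, -0.0025] 0.372
96 [0.0406, 0.005, -0.0025] 0.443
101 [0.0451, 0.0071, -0.0025] 0.515
106 [0.0495, 0.0096, -0.0025] 0.586
111 [0.0537, 0.0123, -0.0025] 0.658
116 [0.0576, 0.0153, -0.0025] 0.729
121 [0.0614, 0.0186, -0.0025] 0.8
```

Request:
send_rows(moves=[[0.06, [0, 0, -0.0015], [0, 0, 0]], [0.06, [0, -0.0005, -0.0025], [0, 0, 0]], [0.06, [0.0033, -0.0005, -0.0025], [0, 0, 0]], [0.06, [0.0073, -0.0005, -0.0025], [0, 0, 0]], [0.06, [0.0113, -0.0005, -0.0025], [0, 0, 0.015]], [0.06, [0.0163, -0.0005, -0.0025], [0, 0, 0.086]], [0.06, [0.0213, -0.0001, -0.0025], [0, 0, 0.158]], [0.06, [0.0262, 0.0007, -0.0025], [0, 0, 0.229]], [0.06, [0.0311, 0.0018, -0.0025], [0, 0, 0.3]], [0.06, [0.0359, 0.0032, -0.0025], [0, 0, 0.372]], [0.06, [0.0359, 0.0032, -0.0025], [0, 0, 0.372]]])

```text
time_s: 3.95
position: [0.4692, 0.0341, 0.0813]
tcp_rot: [3.141, -0.001, 1.469]
force: [-0.4, -0.7, -1.6]
width: 0.0721
grip_force: 30.0
```

```bash
python3 - <<'E'
from h import *
c=now(); st=env.state();print(c,pose(91,1,.0815,3),st['force'],st['moment'],st['width'],st['grip_force'])
cmd=[.4756,-.0032,.0790,1.8427]
y0=cmd[3]; d=(.0359,.0032); cmd=[cmd[0]+d[0]*np.cos(y0)+d[1]*np.sin(y0),cmd[1]+d[0]*np.sin(y0)-d[1]*np.cos(y0),.0815,y0-.372]
print(cmd)
path(cmd,[96,101,106,111,116,121,126,131,136,141,146,151,156,161,166,171,175,180,185,190],1,.0815,3)
E
```

```text
[np.float64(0.469236642591038), np.float64(0.034082288264114455), np.float64(0.08127717278239764), np.float64(1.468674768151458)] [np.float64(0.469073314859114), np.float64(0.032246698899754685), 0.0815, 1.4708677553663252] [-0.39771255 -0.67156832 -1.59080435] [ 0.02443303 -0.08455383 -0.03208162] 0.07213275487188049 30.000904721673578
[np.float64(0.46904092932886726), np.float64(0.032240493675047555), 0.0815, 1.4707]
96 [0.005, -0.0, -0.0] 0.071
101 [0.01, 0.0003, -0.0] 0.143
106 [0.015, 0.001, -0.0] 0.214
111 [0.0199, 0.002, -0.0] 0.286
116 [0.0247, 0.0034, -0.0] 0.357
121 [0.0294, 0.0051, -0.0] 0.428
126 [0.0339, 0.0072, -0.0] 0.5
131 [0.0383, 0.0095, -0.0] 0.571
136 [0.0426, 0.0122, -0.0] 0.643
141 [0.0466, 0.0152, -0.0] 0.714
146 [0.0504, 0.0184, -0.0] 0.786
151 [0.054, 0.0219, -0.0] 0.857
156 [0.0573, 0.0257, -0.0] 0.928
161 [0.0603, 0.0297, -0.0] 1.0
166 [0.063, 0.0339, -0.0] 1.071
171 [0.0655, 0.0382, -0.0] 1.143
175 [0.0672, 0.0419, -0.0] 1.199
180 [0.069, 0.0465, -0.0] 1.199
185 [0.0708, 0.0512, -0.0] 1.199
190 [0.0726, 0.0558, -0.0] 1.199
```

Request:
send_rows(moves=[[0.06, [0.005, 0, 0], [0, 0, 0.071]], [0.06, [0.01, 0.0003, 0], [0, 0, 0.143]], [0.06, [0.015, 0.001, 0], [0, 0, 0.214]], [0.06, [0.02, 0.002, 0], [0, 0, 0.286]], [0.06, [0.0247, 0.0034, 0], [0, 0, 0.357]], [0.06, [0.0294, 0.0051, 0], [0, 0, 0.428]], [0.06, [0.0339, 0.0072, 0], [0, 0, 0.5]], [0.06, [0.0383, 0.0095, 0], [0, 0, 0.571]], [0.06, [0.0426, 0.0122, 0], [0, 0, 0.643]], [0.06, [0.0426, 0.0122, 0], [0, 0, 0.643]]])

```text
time_s: 4.78
position: [0.4862, 0.0746, 0.0812]
tcp_rot: [3.141, -0.001, 0.827]
force: [0.0, 0.0, -1.4]
width: 0.0722
grip_force: 30.0
```

```bash
python3 - <<'E'
from h import *
c=now(); st=env.state();print(c,st['force'],st['moment'],st['width'],st['grip_force'])
y0=1.4707; d=(.0426,.0122); cmd=[.46904+d[0]*np.cos(y0)+d[1]*np.sin(y0),.03224+d[0]*np.sin(y0)-d[1]*np.cos(y0),.0815,y0-.643]
print(cmd)
path(cmd,[141,146,151,156,161,166,171,175,180,185,190,195,200,205],1,.0815,3)
E
```

```text
[np.float64(0.4862216535958604), np.float64(0.0746231651182404), np.float64(0.08122734413180481), np.float64(0.8274783387757532)] [ 0.02463615  0.02993219 -1.40681102] [ 0.05929625 -0.04339015 -0.06363751] 0.07216345966384821 30.000646663829684
[np.float64(0.4854359199875158), np.float64(0.07340763058232742), 0.0815, 0.8276999999999999]
141 [0.005, -0.0, -0.0] 0.071
146 [0.01, 0.0003, -0.0] 0.143
151 [0.0149, 0.001, -0.0] 0.214
156 [0.0198, 0.002, -0.0] 0.285
161 [0.0246, 0.0034, -0.0] 0.357
166 [0.0293, 0.0051, -0.0] 0.428
171 [0.0339, 0.0071, -0.0] 0.5
175 [0.0374, 0.009, -0.0] 0.556
180 [0.0417, 0.0116, -0.0] 0.556
185 [0.0459, 0.0143, -0.0] 0.556
190 [0.0502, 0.0169, -0.0] 0.556
195 [0.0544, 0.0196, -0.0] 0.556
200 [0.0587, 0.0222, -0.0] 0.556
205 [0.0629, 0.0248, -0.0] 0.556
```

Request:
send_rows(moves=[[0.06, [0.005, 0, 0], [0, 0, 0.071]], [0.06, [0.01, 0.0003, 0], [0, 0, 0.143]], [0.06, [0.015, 0.001, 0], [0, 0, 0.214]], [0.06, [0.0198, 0.002, 0], [0, 0, 0.285]], [0.06, [0.0246, 0.0034, 0], [0, 0, 0.357]], [0.06, [0.0293, 0.0051, 0], [0, 0, 0.428]], [0.06, [0.0339, 0.0071, 0], [0, 0, 0.5]], [0.06, [0.0374, 0.009, 0], [0, 0, 0.556]], [0.06, [0.0417, 0.0116, 0], [0, 0, 0.556]], [0.06, [0.0459, 0.0143, 0], [0, 0, 0.556]], [0.06, [0.0502, 0.0169, 0], [0, 0, 0.556]], [0.06, [0.0544, 0.0196, 0], [0, 0, 0.556]], [0.06, [0.0587, 0.0222, 0], [0, 0, 0.556]], [0.06, [0.0629, 0.0248, 0], [0, 0, 0.556]], [0.06, [0.0629, 0.0248, 0], [0, 0, 0.556]]])

```text
time_s: 6.03
position: [0.5477, 0.1034, 0.0813]
tcp_rot: [-3.142, -0.001, 0.272]
force: [-0.8, 0.7, -0.9]
width: 0.0727
grip_force: 30.0
```

```bash
python3 - <<'E'
from h import *
c=now(); st=env.state();print(c,st['force'],st['moment'],st['width'],st['grip_force'])
print(RT.T@(np.array(c[:2])-T)*1e3)
im=env.get_image("side"); cv2.imwrite("pics/side3.png",cv2.resize(im[130:270,200:380],None,fx=4,fy=4,interpolation=cv2.INTER_CUBIC))
E
```

```text
[np.float64(0.5477000750867856), np.float64(0.10339791590230522), np.float64(0.081269034680259), np.float64(0.27221828771817425)] [-0.78585224  0.74317953 -0.85607919] [ 0.02779033 -0.00279675 -0.00905964] 0.07267827648092551 29.9997256253846
[-21.48778219 135.06991301]
```

View pics/side3.png

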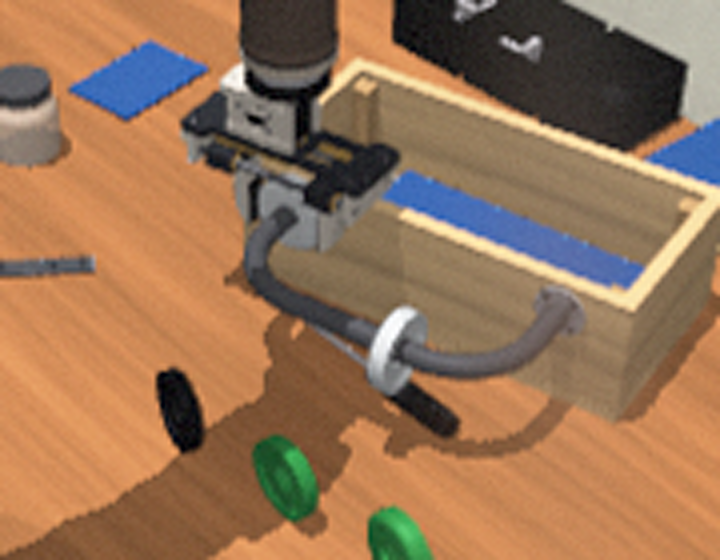

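The ring is gripped on the left leg just short of the panel, with light forces. I ease it home.

Request:
send_rows(moves=[[0.06, [0.003, 0, 0], [0, 0, 0]], [0.06, [0.005, 0, 0], [0, 0, 0]], [0.06, [0.007, 0, 0], [0, 0, 0]], [0.06, [0.007, 0, 0], [0, 0, 0]]])

```text
time_s: 6.42
position: [0.5529, 0.1048, 0.081]
tcp_rot: [3.141, 0.001, 0.272]
force: [-2.0, -0.5, -2.0]
width: 0.0726
grip_force: 30.0
```

Request:
send_rows(moves=[[0.06, [0.001, 0, 0], [0, 0, 0]], [0.06, [0.0015, 0, 0], [0, 0, 0]], [0.06, [0.0015, 0, 0], [0, 0, 0]]])

```text
time_s: 6.67
position: [0.5529, 0.1048, 0.0808]
tcp_rot: [3.141, 0.004, 0.272]
force: [-5.9, -2.0, 1.9]
width: 0.0726
grip_force: 30.0
```

```bash
python3 - <<'E'
from h import *
c=now(); st=env.state();print(c,RT.T@(np.array(c[:2])-T)*1e3,st['force'],st['moment'])
im=env.get_image("top"); im2=env.get_image("side")
a=cv2.resize(im[140:250,190:290],(600,600*11//10)[:2],interpolation=cv2.INTER_CUBIC)
b=cv2.resize(im2[150:220,230:310],None,fx=5,fy=5,interpolation=cv2.INTER_CUBIC)
a=cv2.resize(im[160:230,190:270],None,fx=5,fy=5,interpolation=cv2.INTER_CUBIC)
cv2.imwrite("pics/c4.png",np.hstack([a,b]))
E
```

```text
[np.float64(0.5529488840288732), np.float64(0.10483601881245007), np.float64(0.08080171001889952), np.float64(0.27204210569037746)] [-16.04557279 135.04772905] [-5.8543815  -1.96287468  1.92862107] [-0.23427809  1.21006229  0.27047823]
```

View pics/c4.png

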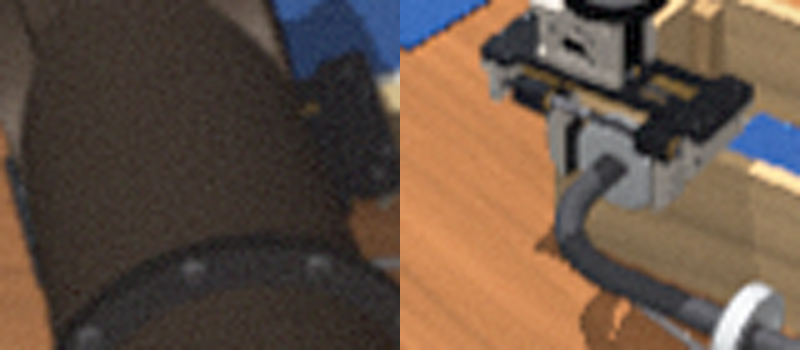

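Request:
send_rows(moves=[[0.0918, [0, 0, 0], [0, 0, 0]], [0.0918, [0, 0, 0], [0, 0, 0]], [0.0918, [0, 0, 0], [0, 0, 0]], [0.0918, [0, 0, 0], [0, 0, 0]], [0.0918, [-0.01, 0, 0], [0, 0, 0]], [0.0918, [-0.02, 0, 0], [0, 0, 0]], [0.0918, [-0.025, 0, 0], [0, 0, 0]], [0.034, [-0.025, 0, 0], [0, 0, 0]], [0.034, [-0.025, 0, 0], [0, 0, 0]], [0.034, [-0.025, 0, 0], [0, 0, 0]], [0.034, [-0.025, 0, 0], [0, 0, 0]], [0.034, [-0.025, 0, 0], [0, 0, 0]], [0.034, [-0.025, 0, 0], [0, 0, 0]], [0.034, [-0.025, 0, 0], [0, 0, 0]], [0.034, [-0.025, 0, 0], [0, 0, 0]]])

```text
time_s: 8.02
position: [0.5307, 0.0987, 0.0811]
tcp_rot: [3.142, 0.0, 0.272]
force: [-0.9, -0.1, 0.1]
width: 0.0431
grip_force: 0.0
```

Request:
send_rows(moves=[[0.034, [0, 0, 0], [0, 0, 0]], [0.034, [0, 0, 0], [0, 0, 0]], [0.034, [0.002, 0, 0], [0, 0, 0]], [0.034, [0.004, 0, 0], [0, 0, 0]], [0.034, [0.006, 0, 0], [0, 0, 0]], [0.034, [0.007, 0, 0], [0, 0, 0]], [0.034, [0.008, 0, 0], [0, 0, 0]], [0.034, [0.009, 0, 0], [0, 0, 0]], [0.034, [0.009, 0, 0], [0, 0, 0]]])

```text
time_s: 8.77
position: [0.539, 0.101, 0.0811]
tcp_rot: [3.142, 0.001, 0.272]
force: [-1.3, -0.1, 0.5]
width: 0.0336
grip_force: 0.6
```

Request:
send_rows(moves=[[0.034, [0.001, 0, 0], [0, 0, 0]], [0.034, [0.002, 0, 0], [0, 0, 0]], [0.034, [0.003, 0, 0], [0, 0, 0]], [0.034, [0.003, 0, 0], [0, 0, 0]]])

```text
time_s: 9.1
position: [0.5389, 0.1009, 0.0807]
tcp_rot: [3.141, 0.006, 0.272]
force: [-12.1, -2.6, 9.1]
width: 0.0341
grip_force: 6.2
```

Contact is firm with about 12 N. I lift, go over the right ring and look.

```bash
python3 - <<'E'
from h import *
cmd=pose(205-4.5,1,.0815,3); print(cmd, now()); up=cmd[:2]+[.24,cmd[3]]
print(rel(cmd,pose(46.7,-1,.24,4)))
E
```

```text
[np.float64(0.5419694715461442), np.float64(0.1017300952756061), 0.0815, 0.2715000000000001] [np.float64(0.5389079732989536), np.float64(0.10094303224337589), np.float64(0.08070220167224375), np.float64(0.2720638009171241)]
(array([ -92.5,  177.7, -158.5]), -1.571)
```

Request:
send_rows(moves=[[0.04, [-0.004, 0, 0], [0, 0, 0]], [0.04, [-0.005, 0, 0], [0, 0, 0]], [0.04, [-0.005, 0, -0.04], [0, 0, 0]], [0.04, [-0.005, 0, -0.08], [0, 0, 0]], [0.0918, [-0.005, 0, -0.12], [0, 0, 0]], [0.0918, [-0.005, 0, -0.159], [0, 0, 0]], [0.0918, [-0.005, 0, -0.159], [0, 0, 0]]])

```text
time_s: 9.68
position: [0.5416, 0.1018, 0.2484]
tcp_rot: [-3.142, -0.013, 0.271]
force: [0.1, 0.6, 0.6]
width: 0.0554
grip_force: 0.0
```

Request:
send_rows(moves=[[0.0918, [-0.0875, 0.1777, 0], [0, 0, -1.571]], [0.0918, [-0.0875, 0.1777, 0], [0, 0, -1.571]], [0.0918, [-0.0875, 0.1777, 0], [0, 0, -1.571]], [0.0918, [-0.0875, 0.1777, 0], [0, 0, -1.571]], [0.0918, [-0.0875, 0.1777, 0], [0, 0, -1.571]], [0.0918, [-0.0875, 0.1777, 0], [0, 0, -1.571]], [0.0918, [-0.0875, 0.1777, 0], [0, 0, -1.571]], [0.0918, [-0.0875, 0.1777, 0], [0, 0, -1.571]], [0.0918, [-0.0875, 0.1777, 0], [0, 0, -1.571]], [0.0918, [-0.0875, 0.1777, 0], [0, 0, -1.571]], [0.0918, [-0.0875, 0.1777, 0], [0, 0, -1.571]], [0.0918, [-0.0875, 0.1777, 0], [0, 0, -1.571]], [0.0918, [-0.0875, 0.1777, 0], [0, 0, -1.571]], [0.0918, [-0.0875, 0.1777, 0], [0, 0, -1.571]], [0.0918, [-0.0875, 0.1777, 0], [0, 0, -1.571]]])

```text
time_s: 10.93
position: [0.5011, -0.0943, 0.2403]
tcp_rot: [3.141, 0.0, 1.839]
force: [0.4, -0.3, -0.4]
width: 0.0919
grip_force: 0.0
```

```bash
python3 - <<'E'
from h import *
c=now(); cmd=pose(46.7,-1,.24,4);print(c,cmd)
im=env.get_image("top"); im2=env.get_image("side"); cv2.imwrite("pics/t5.png",im); cv2.imwrite("pics/s5.png",im2)
u=proj("top",[*world((0,.135)),.1]).round().astype(int); v=proj("side",[*world((0,.135)),.1]).round().astype(int)
print(u,v)
f=lambda i,u: cv2.resize(i[u[1]-25:u[1]+25,u[0]-25:u[0]+25],None,fx=8,fy=8,interpolation=cv2.INTER_CUBIC)
cv2.imwrite("pics/c5.png",np.hstack([f(im,u),f(im2,v)]))
for x in (0,-.018):
  for y,z in((.135,.137),(.135,.1),(.098,.1),(.172,.1)): print(x,y,z,(proj("top",[*world((x,y)),z])-u+25)*8,(proj("side",[*world((x,y)),z])-v+25)*8+[400,0])
E
```

```text
[np.float64(0.501057652601345), np.float64(-0.09426936576583253), np.float64(0.24030261775947423), np.float64(1.8387566975302145)] [np.float64(0.5004701529371259), np.float64(-0.09427892513336983), 0.24, 1.8422963267948966]
[232 195] [275 180]
0 0.135 0.137 [185.53539395 178.50558386] [599.12240026 135.03623195]
0 0.135 0.1 [196.70285075 200.45037066] [598.93748575 200.24248397]
0 0.098 0.1 [301.87027144 169.64290533] [666.18659021 227.72898968]
0 0.172 0.1 [ 91.18292804 231.36109699] [532.90335748 173.2525715 ]
-0.018 0.135 0.137 [200.58788051 230.37822254] [576.83614927 154.48685811]
-0.018 0.135 0.1 [211.27753963 250.63735534] [576.97859881 219.86529925]
-0.018 0.098 0.1 [316.66880543 219.67314353] [644.50205887 247.72890106]
-0.018 0.172 0.1 [105.53218488 281.70559934] [510.68358161 192.50861523]
```

View pics/c5.png

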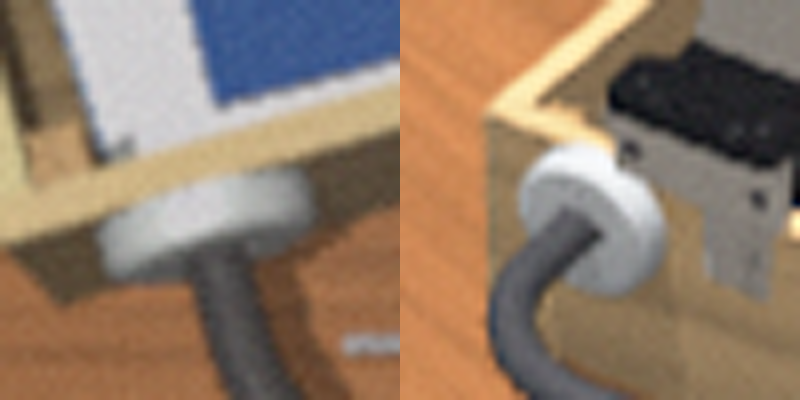

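Both crops show the left ring lying against the plywood round the leg. The top view has it at about (100–315, 170–280) and the side view centres it at about (590,220). The front face is about where the flush prediction puts it. I check this numerically along the ring's axis and plan the right side.

```bash
python3 - <<'E'
from h import *
g=cv2.cvtColor(cv2.imread("pics/t5.png"),cv2.COLOR_BGR2GRAY).astype(np.float32)
xs=np.arange(-30,4,1.)
def samp(y,z):
    return np.array([cv2.getRectSubPix(g,(1,1),tuple(map(float,proj("top",[*world((x/1e3,y)),z]))))[0,0] for x in xs])
p=np.mean([samp(.135+d,.098+np.sqrt(.037**2-d*d)) for d in np.arange(-.015,.0151,.003)],0)
print(dict(zip(xs.astype(int).tolist(),p.astype(int).tolist())))
# right ring now, along crossbar: 
cmd=pose(46.7,-1,.24,4); print(rel(now(),pose(46.7,-1,.0785,4)),rel(cmd,pose(46.7,-1,.0785,4)))
E
```

```text
{-30: 77, -29: 75, -28: 75, -27: 76, -26: 77, -25: 78, -24: 80, -23: 84, -22: 91, -21: 101, -20: 115, -19: 132, -18: 150, -17: 166, -16: 180, -15: 190, -14: 196, -13: 199, -12: 200, -11: 201, -10: 201, -9: 201, -8: 201, -7: 201, -6: 200, -5: 200, -4: 199, -3: 197, -2: 195, -1: 191, 0: 187, 1: 184, 2: 182, 3: 182}
(array([  0. ,  -0.5, 161.8]), np.float64(-0.004)) (array([  0. ,   0. , 161.5]), 0.0)
```

Request:
send_rows(moves=[[0.0918, [0, 0, 0.04], [0, 0, 0]], [0.0918, [0, 0, 0.075], [0, 0, 0]], [0.0918, [0, 0, 0.1], [0, 0, 0]], [0.0918, [0, 0, 0.12], [0, 0, 0]], [0.0918, [0, 0, 0.14], [0, 0, 0]], [0.0918, [0, 0, 0.155], [0, 0, 0]], [0.0918, [0, 0, 0.161], [0, 0, 0]], [0.0918, [0, 0, 0.161], [0, 0, 0]], [0.0918, [0, 0, 0.161], [0, 0, 0]]])

```text
time_s: 11.78
position: [0.5011, -0.0941, 0.0796]
tcp_rot: [3.141, 0.0, 1.842]
force: [0.0, -0.1, 0.1]
width: 0.0919
grip_force: 0.0
```

Left cover's front edge is at tray x ≈ -18.5, so it is flush. I refine the right ring's position the same way.

```bash
python3 - <<'E'
from h import *
g=cv2.cvtColor(cv2.imread("pics/top0.png"),cv2.COLOR_BGR2GRAY).astype(np.float32)
def prof(ys):
    return np.mean([[cv2.getRectSubPix(g,(1,1),tuple(map(float,proj("top",[*world((-.12+d,y/1e3)),.0975+np.sqrt(.037**2-d*d)]))))[0,0] for y in ys] for d in np.arange(-.02,.0201,.004)],0)
for ys in (np.arange(34,76,2),np.arange(-72,-28,2)): print(dict(zip(ys.tolist(),prof(ys).astype(int).tolist())))
E
```

```text
{34: 88, 36: 82, 38: 73, 40: 68, 42: 65, 44: 67, 46: 86, 48: 121, 50: 152, 52: 168, 54: 172, 56: 173, 58: 173, 60: 174, 62: 168, 64: 147, 66: 114, 68: 90, 70: 83, 72: 83, 74: 84}
{-72: 72, -70: 66, -68: 64, -66: 65, -64: 66, -62: 66, -60: 64, -58: 63, -56: 65, -54: 84, -52: 122, -50: 159, -48: 173, -46: 174, -44: 174, -42: 173, -40: 173, -38: 167, -36: 148, -34: 118, -32: 88, -30: 72}
```

Right ring's centre is at y ≈ -43.4, so I shift the tool 3.5 mm inward before gripping.

Request:
send_rows(moves=[[0.0918, [0.0035, 0, 0], [0, 0, 0]], [0.0918, [0.0035, 0, 0], [0, 0, 0]], [0.06, [0.0035, 0, 0], [0, 0, 0]], [0.06, [0.0035, 0, 0], [0, 0, 0]], [0.06, [0.0035, 0, 0], [0, 0, 0]], [0.06, [0.0035, 0, 0], [0, 0, 0]], [0.06, [0.0035, 0, 0], [0, 0, 0]], [0.06, [0.0035, 0, 0], [0, 0, 0]]])

```text
time_s: 12.45
position: [0.4997, -0.0909, 0.0794]
tcp_rot: [-3.141, 0.0, 1.842]
force: [-2.2, -0.8, 4.2]
width: 0.0727
grip_force: 30.0
```

```bash
python3 - <<'E'
from h import *
cmd=pose(43.4,-1,.079,4.2); print(cmd,now())
path(cmd,[43.4,48,54,60,65,70,75,80,85,90],-1,.0815,4.2)
c2=pose(90,-1,.0815,4.2); print()
path(c2,[95,100,105,110,115,120,125,130,135],-1,.0815,4.2)
c2=pose(135,-1,.0815,4.2); print()
path(c2,[140,145,150,155,160,165,170,175,180,185,190,195,200,205],-1,.0815,4.2)
E
```

```text
[np.float64(0.49953153416366136), np.float64(-0.09090713113045389), 0.079, 1.8422963267948966] [np.float64(0.4997105768606957), np.float64(-0.09093550030419406), np.float64(0.07937737120899094), np.float64(1.8424265015253563)]
43.4 [0.0, 0.0, -0.0025] 0.0
48 [-0.0046, -0.0, -0.0025] 0.0
54 [-0.0106, 0.0, -0.0025] 0.0
60 [-0.0166, 0.0, -0.0025] 0.0
65 [-0.0216, -0.0, -0.0025] 0.0
70 [-0.0266, -0.0001, -0.0025] -0.071
75 [-0.0316, 0.0001, -0.0025] -0.143
80 [-0.0366, 0.0007, -0.0025] -0.214
85 [-0.0415, 0.0017, -0.0025] -0.286
90 [-0.0463, 0.0029, -0.0025] -0.357

95 [-0.005, -0.0001, -0.0] -0.071
100 [-0.01, 0.0001, -0.0] -0.143
105 [-0.015, 0.0007, -0.0] -0.214
110 [-0.0199, 0.0017, -0.0] -0.286
115 [-0.0247, 0.0029, -0.0] -0.357
120 [-0.0295, 0.0046, -0.0] -0.429
125 [-0.0341, 0.0066, -0.0] -0.5
130 [-0.0385, 0.0088, -0.0] -0.571
135 [-0.0428, 0.0115, -0.0] -0.643

140 [-0.005, -0.0001, -0.0] -0.071
145 [-0.01, 0.0001, -0.0] -0.143
150 [-0.015, 0.0007, -0.0] -0.214
155 [-0.0199, 0.0017, -0.0] -0.286
160 [-0.0247, 0.0029, -0.0] -0.357
165 [-0.0295, 0.0046, -0.0] -0.429
170 [-0.0341, 0.0066, -0.0] -0.5
175 [-0.0385, 0.0089, -0.0] -0.571
180 [-0.0427, 0.0116, -0.0] -0.571
185 [-0.0469, 0.0143, -0.0] -0.571
190 [-0.0511, 0.017, -0.0] -0.571
195 [-0.0554, 0.0197, -0.0] -0.571
200 [-0.0596, 0.0224, -0.0] -0.571
205 [-0.0638, 0.0251, -0.0] -0.571
```

Request:
send_rows(moves=[[0.06, [0, 0, -0.0015], [0, 0, 0]], [0.06, [0, 0, -0.0025], [0, 0, 0]], [0.06, [-0.0046, 0, -0.0025], [0, 0, 0]], [0.06, [-0.0106, 0, -0.0025], [0, 0, 0]], [0.06, [-0.0166, 0, -0.0025], [0, 0, 0]], [0.06, [-0.0216, 0, -0.0025], [0, 0, 0]], [0.06, [-0.0266, -0.0001, -0.0025], [0, 0, -0.071]], [0.06, [-0.0316, 0.0001, -0.0025], [0, 0, -0.143]], [0.06, [-0.0366, 0.0007, -0.0025], [0, 0, -0.214]], [0.06, [-0.0415, 0.0017, -0.0025], [0, 0, -0.286]], [0.06, [-0.0463, 0.0029, -0.0025], [0, 0, -0.357]], [0.06, [-0.0463, 0.0029, -0.0025], [0, 0, -0.357]]])

```text
time_s: 13.45
position: [0.5155, -0.1364, 0.0816]
tcp_rot: [-3.142, 0.001, 2.201]
force: [0.3, 0.7, -1.3]
width: 0.0725
grip_force: 30.0
```

```bash
python3 - <<'E'
from h import *
print(now(),pose(90,-1,.0815,4.2),env.state()['joint_pos'].round(2))
E
```

```text
[np.float64(0.5154541541081207), np.float64(-0.13636618271066453), np.float64(0.08158525900734753), np.float64(2.2010095872844095)] [np.float64(0.5147987332893633), np.float64(-0.13475595626500558), 0.0815, 2.199439183937754] [ 0.39  0.48 -0.31  1.94  0.21  0.75  0.59]
```

Request:
send_rows(moves=[[0.06, [-0.005, 0, 0], [0, 0, -0.071]], [0.06, [-0.01, 0.0001, 0], [0, 0, -0.143]], [0.06, [-0.015, 0.0007, 0], [0, 0, -0.214]], [0.06, [-0.0199, 0.0017, 0], [0, 0, -0.286]], [0.06, [-0.0247, 0.0029, 0], [0, 0, -0.357]], [0.06, [-0.0295, 0.0046, 0], [0, 0, -0.429]], [0.06, [-0.0341, 0.0066, 0], [0, 0, -0.5]], [0.06, [-0.0385, 0.0088, 0], [0, 0, -0.571]], [0.06, [-0.0428, 0.0115, 0], [0, 0, -0.643]], [0.06, [-0.0428, 0.0115, 0], [0, 0, -0.643]]])

```text
time_s: 14.28
position: [0.5502, -0.1631, 0.0816]
tcp_rot: [3.141, 0.0, 2.843]
force: [-0.4, 0.3, -1.7]
width: 0.0725
grip_force: 30.0
```

```bash
python3 - <<'E'
from h import *
print(now(),pose(135,-1,.0815,4.2),env.state()['joint_pos'].round(2))
E
```

```text
[np.float64(0.5501615073433297), np.float64(-0.16312091998620684), np.float64(0.08155067657176765), np.float64(2.8428541755480916)] [np.float64(0.5492337375965429), np.float64(-0.16263942733474404), 0.0815, 2.8422963267948966] [ 0.53  0.56 -0.47  1.83  0.33  0.83  1.17]
```

Request:
send_rows(moves=[[0.06, [-0.005, 0, 0], [0, 0, -0.071]], [0.06, [-0.01, 0.0001, 0], [0, 0, -0.143]], [0.06, [-0.015, 0.0007, 0], [0, 0, -0.214]], [0.06, [-0.0199, 0.0017, 0], [0, 0, -0.286]], [0.06, [-0.0247, 0.0029, 0], [0, 0, -0.357]], [0.06, [-0.0295, 0.0046, 0], [0, 0, -0.429]], [0.06, [-0.0341, 0.0066, 0], [0, 0, -0.5]], [0.06, [-0.0385, 0.0089, 0], [0, 0, -0.571]], [0.06, [-0.0427, 0.0116, 0], [0, 0, -0.571]], [0.06, [-0.0469, 0.0143, 0], [0, 0, -0.571]], [0.06, [-0.0511, 0.017, 0], [0, 0, -0.571]], [0.06, [-0.0554, 0.0197, 0], [0, 0, -0.571]], [0.06, [-0.0596, 0.0224, 0], [0, 0, -0.571]], [0.06, [-0.0638, 0.0251, 0], [0, 0, -0.571]], [0.06, [-0.0638, 0.0251, 0], [0, 0, -0.571]]])

```text
time_s: 15.53
position: [0.6191, -0.1565, 0.0818]
tcp_rot: [3.141, 0.001, -2.869]
force: [0.2, 0.6, -2.4]
width: 0.0722
grip_force: 30.0
```

Request:
send_rows(moves=[[0.06, [-0.003, 0, 0], [0, 0, 0]], [0.06, [-0.006, 0, 0], [0, 0, 0]], [0.06, [-0.008, 0, 0], [0, 0, 0]], [0.06, [-0.009, 0, 0], [0, 0, 0]], [0.06, [-0.009, 0, 0], [0, 0, 0]]])

```text
time_s: 15.95
position: [0.6268, -0.1547, 0.0817]
tcp_rot: [3.142, 0.0, -2.869]
force: [0.1, -0.5, -1.0]
width: 0.0729
grip_force: 30.0
```

```bash
python3 - <<'E'
from h import *
c=now(); print(c,RT.T@(np.array(c[:2])-T)*1e3,pose(214,-1,.0815,4.2),env.state()['force'],env.state()['joint_pos'].round(2))
E
```

```text
[np.float64(0.6267705438225363), np.float64(-0.15469223205184085), np.float64(0.08173676816822316), np.float64(-2.8694479335931473)] [ -14.52747528 -134.77118398] [np.float64(0.6262266529950871), np.float64(-0.1550811532597334), 0.0815, 3.413092653589793] [ 0.11119166 -0.53504094 -1.01998318] [ 0.54  0.69 -0.59  1.63  0.45  0.96  1.63]
```

Request:
send_rows(moves=[[0.06, [-0.001, 0, 0], [0, 0, 0]], [0.06, [-0.002, 0, 0], [0, 0, 0]], [0.06, [-0.002, 0, 0], [0, 0, 0]]])

```text
time_s: 16.2
position: [0.6286, -0.1542, 0.0817]
tcp_rot: [-3.142, 0.0, -2.87]
force: [0.0, 0.8, -2.4]
width: 0.0725
grip_force: 30.0
```

Request:
send_rows(moves=[[0.0918, [0, 0, 0], [0, 0, 0]], [0.0918, [0, 0, 0], [0, 0, 0]], [0.0918, [0, 0, 0], [0, 0, 0]], [0.0918, [0, 0, 0], [0, 0, 0]], [0.0918, [0.01, 0, 0], [0, 0, 0]], [0.0918, [0.02, 0, 0], [0, 0, 0]], [0.0918, [0.026, 0, 0], [0, 0, 0]], [0.034, [0.026, 0, 0], [0, 0, 0]], [0.034, [0.026, 0, 0], [0, 0, 0]], [0.034, [0.026, 0, 0], [0, 0, 0]], [0.034, [0.026, 0, 0], [0, 0, 0]], [0.034, [0.026, 0, 0], [0, 0, 0]], [0.034, [0.026, 0, 0], [0, 0, 0]], [0.034, [0.026, 0, 0], [0, 0, 0]], [0.034, [0.026, 0, 0], [0, 0, 0]], [0.034, [0.026, 0, 0], [0, 0, 0]], [0.034, [0.026, 0, 0], [0, 0, 0]]])

```text
time_s: 17.62
position: [0.6035, -0.1612, 0.0817]
tcp_rot: [-3.142, -0.0, -2.869]
force: [0.0, 0.7, -0.3]
width: 0.0349
grip_force: 0.0
```

Request:
send_rows(moves=[[0.034, [-0.002, 0, 0], [0, 0, 0]], [0.034, [-0.004, 0, 0], [0, 0, 0]], [0.034, [-0.006, 0, 0], [0, 0, 0]], [0.034, [-0.007, 0, 0], [0, 0, 0]], [0.034, [-0.008, 0, 0], [0, 0, 0]], [0.034, [-0.009, 0, 0], [0, 0, 0]], [0.034, [-0.009, 0, 0], [0, 0, 0]]])

```text
time_s: 18.2
position: [0.6119, -0.1589, 0.0816]
tcp_rot: [3.142, -0.001, -2.869]
force: [-0.8, 0.3, 0.6]
width: 0.034
grip_force: 0.8
```

Request:
send_rows(moves=[[0.034, [-0.001, 0, 0], [0, 0, 0]], [0.034, [-0.002, 0, 0], [0, 0, 0]], [0.034, [-0.003, 0, 0], [0, 0, 0]], [0.034, [-0.003, 0, 0], [0, 0, 0]]])

```text
time_s: 18.53
position: [0.6118, -0.1589, 0.0815]
tcp_rot: [3.141, -0.007, -2.87]
force: [-14.1, -1.3, 9.6]
width: 0.0344
grip_force: 7.0
```

Firm contact, as on the left. I back off, lift clear, move towards the robot and check.

Request:
send_rows(moves=[[0.04, [0.004, 0, 0], [0, 0, 0]], [0.04, [0.008, 0, 0], [0, 0, 0]], [0.04, [0.008, 0, 0], [0, 0, 0]], [0.04, [0.008, 0, -0.03], [0, 0, 0]], [0.04, [0.008, 0, -0.07], [0, 0, 0]], [0.04, [0.008, 0, -0.11], [0, 0, 0]], [0.04, [0.008, 0, -0.16], [0, 0, 0]], [0.04, [0.04, 0, -0.16], [0, 0, 0]], [0.04, [0.08, 0, -0.16], [0, 0, 0]], [0.04, [0.12, 0.03, -0.16], [0, 0, 0]], [0.04, [0.16, 0.05, -0.16], [0, 0, 0]], [0.04, [0.18, 0.07, -0.16], [0, 0, 0]], [0.04, [0.18, 0.09, -0.16], [0, 0, 0]], [0.04, [0.18, 0.09, -0.16], [0, 0, 0]], [0.04, [0.18, 0.09, -0.16], [0, 0, 0]], [0.04, [0.18, 0.09, -0.16], [0, 0, 0]]])

```text
time_s: 19.87
position: [0.4183, -0.1202, 0.2421]
tcp_rot: [-3.141, 0.001, -2.869]
force: [-0.2, -0.7, 0.2]
width: 0.0396
grip_force: 0.0
```

```bash
python3 - <<'E'
from h import *
print(now(),env.state()['force'])
im=env.get_image("top"); im2=env.get_image("side")
g=cv2.cvtColor(im,cv2.COLOR_BGR2GRAY).astype(np.float32)
xs=np.arange(-30,1,2.)
for yy in(.135,-.135):
    p=np.mean([[cv2.getRectSubPix(g,(1,1),tuple(map(float,proj("top",[*world((x/1e3,yy+d)),.098+np.sqrt(.037**2-d*d)]))))[0,0] for x in xs] for d in np.arange(-.015,.0151,.003)],0)
    print(yy,dict(zip(xs.tolist(),p.astype(int).tolist())))
f=lambda i,x0,y0: cv2.resize(i[y0:y0+150,x0:x0+200],None,fx=2,fy=2,interpolation=cv2.INTER_CUBIC)
a=cv2.resize(im[90:300,80:480],None,fx=2,fy=2,interpolation=cv2.INTER_CUBIC)[:, :800]
b=cv2.resize(im2[140:230,210:410],None,fx=2,fy=2,interpolation=cv2.INTER_CUBIC)
c=cv2.resize(im[140:230,190:370],(400,180),interpolation=cv2.INTER_CUBIC)
cv2.imwrite("pics/fin.png",np.vstack([a,np.hstack([b,c])]))
E
```

```text
[np.float64(0.4183465767530304), np.float64(-0.12016265098298436), np.float64(0.24209363775307416), np.float64(-2.869320723505705)] [-0.16869617 -0.73154093  0.23259338]
0.135 {-30.0: 74, -28.0: 74, -26.0: 75, -24.0: 78, -22.0: 89, -20.0: 113, -18.0: 147, -16.0: 175, -14.0: 191, -12.0: 196, -10.0: 196, -8.0: 196, -6.0: 196, -4.0: 194, -2.0: 189, 0.0: 183}
-0.135 {-30.0: 79, -28.0: 76, -26.0: 76, -24.0: 77, -22.0: 84, -20.0: 103, -18.0: 135, -16.0: 166, -14.0: 183, -12.0: 190, -10.0: 193, -8.0: 192, -6.0: 192, -4.0: 191, -2.0: 188, 0.0: 184}
```

View pics/fin.png

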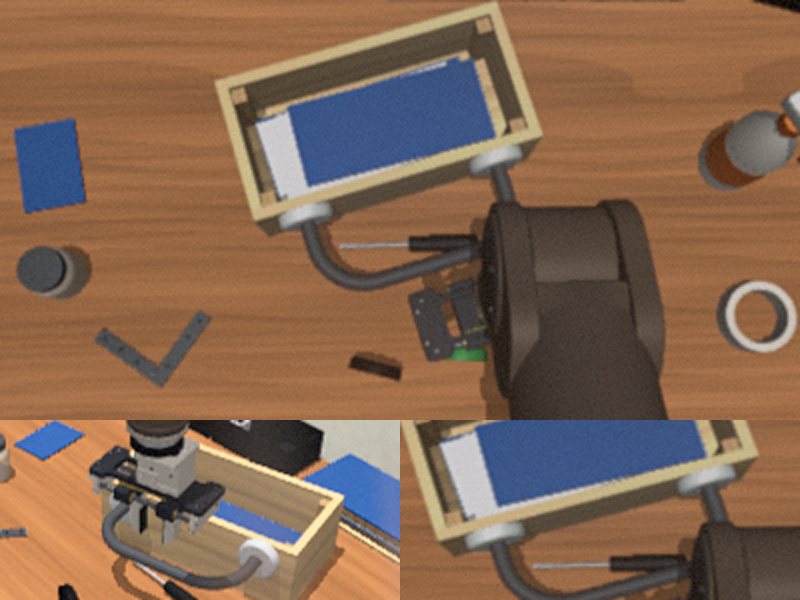

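The final picture shows both covers against the panel, left at about (305,215) and right at (497,160). Their front edges are at tray x ≈ -18. The screwdriver, bracket and jar are where they were, and the arm touches nothing.

```bash
python3 -c "
from bench import env
print(env.sign_off())"
```

```text
the job is handed in; nothing more can be done
None
```

Both covers now sit flush against the plywood over their flanges, none of the bench items in the final picture had moved, and the job was handed in at about 20 s of the allowed 58 s.

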